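# Close up the damper service case

### The arm

A 6-joint arm with a two-finger parallel gripper is mounted at the origin on the work surface. World frame = base frame: x ahead of the robot, y to its left, z up, the work surface at z = 0. Lengths are in m, angles in rad, forces in N, time in s.
With the tool pointing down it reaches from about 0.225 to 0.875 m from the base axis. Payload 3.4 kg.
Tool frame: the origin (TCP) lies at the very end of the fingers, on their centre line; the grasp point (between the pads) lies manip.grip_point_offset behind it (manip.grip_point_offset is the distance from the TCP to the grasp point, in m); z points along the fingers, y is the line along which they close (so a half turn about z gives the same grasp; the last joint's range is limited). The gripper opens to 85 mm and grips with 20 to 120 N. Pads are 22 mm wide; open, the fingers measure 114 mm over their backs; the gripper's body (76 mm by 85 mm) begins 54 mm behind the grasp point. The pads swing forward as they close: fully open they stand 13 mm farther back than shut.
Start: joints at [1.109, 0.276, 1.505, -0, 1.361, -0.121], TCP at [0.192, 0.542, 0.231] pointing down, gripper open.
Joint ranges: [-2.89, 2.89], [-0.75, 2.08], [0.22, 2.7], [-1.18, 4.32], [0.11, 2.71], [-2.7, 2.7]. Speed limits (rad/s): [2.57, 2.57, 3.14, 3.14, 3.14, 3.14].

### API

Orientations are given as a unit quaternion [w, x, y, z].
In Python, from rig import manip gives the robot as it stands.
- The arm moves only by the shell command python3 -m pendant 'ROWS' [FORCE]. ROWS is JSON, a list of rows, each an object of numbers: "jaw": the opening, from -1 (shut) to 1 (fully open); "tx", "ty", "tz": the shift along the world's x, y, z in cm; "ax", "ay", "az": the turn, a rotation vector about the world's x, y, z in degrees. In form: [{"jaw": .., "tx": .., "ty": .., "tz": .., "ax": .., "ay": .., "az": ..}, ...]. A call has 1 to 10 rows; each row is the pose to reach, as a shift and turn from the pose commanded when the call began; what a row does not reach only later rows make up. A row lasts 1/8 s, in which the tool goes at most 62.5 mm and 10.7 degrees, less where a joint would pass 70% of its speed; a pose out of reach is approached as far as the arm can. A call with a gripper value outside its range is refused whole. The fingers move at their own pace and stop on an object; FORCE is the grip in N (left out, the last holds). Time passes only in rows, so rows that repeat a pose let the fingers close. It gives the time, the measured TCP pose, the force, the opening and the grip force at its end, in the units of the state.
- manip.get_state(): the state, without advancing time (a new reading comes with each control period).
- manip.get_image(name): name is "side" or "top" or "wrist"; returns a dict with "pixels" (384x512x3 uint8, blue, green, red), "depth" (384x512 float32, m along the optical axis (not along the pixel's ray), 0 where there is no reading), "fx", "fy", "cx", "cy" (pixels), "D" ([k1, k2, p1, p2, k3] as OpenCV has them; the pictures are not rectified), "pose" (4x4, takes a point from camera to world coordinates). Camera axes: x right, y down, z forward; pixel columns grow to the right and rows downward; lengths in m; the calibration is good to about 2 mm. A picture is of the moment at which its call begins.
- manip.sign_off(): hands the job in; it is judged then, once.
The state is a dict: "clock": time; "qpos": joint angles; "qd": joint speeds; "effort": joint torques, N m; "position": TCP position; "ee_rot": TCP orientation; "contact_force": force on the tool from outside, world axes, zero at the start; "moment": the same for the moment, N m; "width": finger opening in m; "gripper_force": force on a finger pad.
Only numpy, scipy, OpenCV 4.12 (cv2) and the standard library are available. Lean on these libraries where they do the work, as an engineer would, in place of code of your own. Each camera call takes 0.05 s, during which the arm holds its last target. There are 200 camera calls.

### The job

One of the three dampers in the open service case has slipped along its cradle, away from its end stop: push it back fully home against the stop. Then swing the keeper bar down across the three rods and press it until it snaps into its catch, and lower the lid gently shut, without slamming it. Leave the other things on the bench where they are.

Things in the scene. Friction and masses are not known exactly. Their poses are not given: they have to be found in the camera images.
- case: open blue hard case, fixed to the bench: 325 mm (x) by 280 mm (y), rim 62 mm high, 5 mm walls and floor. Origin: centre of its underside; x runs along the dampers from their rod ends (robot side) to the end stops; y points to the lid hinge. Black handle, 29 mm out, on the -y wall. The keeper's hinge bracket stands at (-44, -118), its aluminium catch at (-44, 100 to 133), 61 mm high.
- keeper (a joint): keeper bar's hinge, rad: 0 = level across the rods, in its catch; pi/2 = upright; more leans out over the -y wall (limit 2.2). Starts 1.85 to 2.1. Stiff (0.22 N m): stays where left. Near 0.06 the tip meets the catch's sprung nose; about 8 to 12 N down on the pad snaps it past, and the nose then holds it at 0 (under 0.015). A damper's gold collar under the bar blocks it.
- keeper_hinge (a point): on the keeper's hinge axis, mid-width of the bar, at (-44, -118, 44) mm in the case; the axis runs along case x. The flat aluminium bar is 16 mm wide (along x), 10 mm thick (axis in its mid-plane), 227 mm long from axis to rounded tip; shut, it points to case +y.
- keeper_pad (a point): centre of the outer face (top face when shut) of the bar's orange pad, 22 mm wide, 44 mm long, 175 mm along the bar from the hinge axis; this face lies 7.5 mm from the bar's mid-plane, on the side away from the dampers. Its z axis is the outward normal; its y axis points along the bar to the tip.
- lid (a joint): hinge of the case's lid, rad: 0 = shut on the rim; pi/2 = upright; more leans out over the +y side (limit 2.1). Starts 1.75 to 2.0. Stiff friction hinge (0.75 N m; lid 0.42 kg): the lid stays where it is left and must be pushed down all the way.
- lid_hinge (a point): middle of the lid's hinge line, on the case's +y rim at (0, 140, 62.5) mm in the case; the axis runs along case x. The lid is a blue shell with dark foam inside, 325 by 280 mm, 28 mm deep; shut, it reaches to the -y wall.
- lid_edge (a point): middle of the lid's free edge on its outer face: 280 mm from the hinge line, 28 mm out from the lid's rim plane. Its z axis is the outward normal (up when shut).
- cradle_a: cradle of damper_a: two grey V saddles and an end stop fixed in the case along case x. The cradles lie at y = -62, 0 and +62 mm in the case, in any order. Origin: on the case floor (4 mm above the bench), at the foot of the stop's face, under the damper's axis; x points from the rod end to the stop, y as the case.
- damper_a: damper slipped 24 to 32 mm out, towards the robot: steel, 0.3 to 0.6 kg, slides in its saddles at 2 to 6 N. Origin: centre of its rear face, on its axis; x from rod end to rear. Home = origin at x 0, z 26 mm in its cradle. Going forward from the rear, mm: purple cap 29 dia 0-16; tube 34 dia to 146; gold collar 40 dia to 164; bare rod 12 dia to 214; eyelet 26 dia, 20 wide, to 240.
- cradle_b: cradle of damper_b: two grey V saddles and an end stop fixed in the case along case x. The cradles lie at y = -62, 0 and +62 mm in the case, in any order. Origin: on the case floor (4 mm above the bench), at the foot of the stop's face, under the damper's axis; x points from the rod end to the stop, y as the case.
- damper_b: damper already home: steel, 0.3 to 0.6 kg, slides in its saddles at 2 to 6 N. Origin: centre of its rear face, on its axis; x from rod end to rear. Home = origin at x 0, z 26 mm in its cradle. Going forward from the rear, mm: purple cap 29 dia 0-16; tube 34 dia to 146; gold collar 40 dia to 164; bare rod 12 dia to 214; eyelet 26 dia, 20 wide, to 240.
- cradle_c: cradle of damper_c: two grey V saddles and an end stop fixed in the case along case x. The cradles lie at y = -62, 0 and +62 mm in the case, in any order. Origin: on the case floor (4 mm above the bench), at the foot of the stop's face, under the damper's axis; x points from the rod end to the stop, y as the case.
- damper_c: damper already home: steel, 0.3 to 0.6 kg, slides in its saddles at 2 to 6 N. Origin: centre of its rear face, on its axis; x from rod end to rear. Home = origin at x 0, z 26 mm in its cradle. Going forward from the rear, mm: purple cap 29 dia 0-16; tube 34 dia to 146; gold collar 40 dia to 164; bare rod 12 dia to 214; eyelet 26 dia, 20 wide, to 240.
- spanner: steel combination spanner, 190 mm, lying beside the case's handle side. A bystander: leave it alone. Origin: underside.
- lock_ring: purple ring, 62 mm across, 12 mm high, on the bench at the lid hinge side. A bystander: leave it alone. Origin: underside.
- hammer: hammer lying at the left of the bench. A bystander: leave it alone. Origin: underside.
- spray_can: spray can with red label, 62 mm across, 150 mm high. A bystander: leave it alone. Origin: underside.
- jug: white jug, 100 mm across, 130 mm high, at the right of the bench. A bystander: leave it alone. Origin: underside.
- screwdriver: blue screwdriver lying at the right of the bench. A bystander: leave it alone. Origin: underside.
- gauge: round black pressure gauge, 60 mm across, with brass stem, at the left of the bench. A bystander: leave it alone. Origin: underside.
Mind the look-alikes: they are no part of the job. What is shaped like the cradle_c but pink is not meant.

How it is judged:
On the way, in this order (a step that is already met when the one before it is completed fails the run):
1. the slipped damper is home against its end stop (within 6 mm) (x of damper_a in the frame of cradle_a above -0.006 m), for 0.2 s.
2. the keeper bar is snapped down in its catch (below 0.015 rad) (value of joint keeper below 0.015 rad), for 0.2 s.
3. the lid is shut (below 0.03 rad) (value of joint lid below 0.03 rad), for 0.2 s.
At the end, for the whole second after the job is handed in: All three dampers lie down in their cradles within 6 mm of their end stops, the keeper bar is snapped down in its catch (below 0.015 rad), the lid is shut (below 0.03 rad), and everything is at rest (value of joint keeper below 0.015 rad and value of joint lid below 0.03 rad and linear speed of damper_a below 0.02 m/s and x of damper_a in the frame of cradle_a above -0.006 m and z of damper_a in the frame of cradle_a below 0.032 m and x of damper_b in the frame of cradle_b above -0.006 m and z of damper_b in the frame of cradle_b below 0.032 m and x of damper_c in the frame of cradle_c above -0.006 m and z of damper_c in the frame of cradle_c below 0.032 m); the robot touches nothing.
It fails at once if the lid is slammed (faster than 1.8 rad/s over the last 0.3 rad) (value of joint lid below 0.3 rad and velocity of joint lid below -1.8 rad/s).
It fails at once if another thing on the bench is shifted by more than 30 mm (distance of any of spanner, lock_ring, hammer, spray_can, jug, screwdriver, gauge from where it was at the start of the episode above 0.03 m).
It also fails if it takes over 72 s, if anything falls off the work surface, if the arm or the gripper's body presses on something with over 40 N, if the wrist force passes 120 N, or if a joint passes its speed limit or range.

## Working session

There is one attempt and no reset: what is moved stays moved. The work goes in short steps, Python scripts to look and compute and a shell command to move; the robot and the scene stay as the last step left them, time stands still between calls to the robot, and variables do not carry over. Pictures are saved under pics/ and viewed, at most 10 in all, crops included, and the job is handed in when it is done.

```bash
mkdir -p pics
cat > h.py <<'E'
import numpy as np, cv2, pickle
from rig import manip
def snap(n,tag):
    im=manip.get_image(n); pickle.dump(im,open(f'pics/{tag}.pkl','wb')); cv2.imwrite(f'pics/{tag}.png',im['pixels']); return im
def load(tag): return pickle.load(open(f'pics/{tag}.pkl','rb'))
def ray(im,u,v):
    K=np.array([[im['fx'],0,im['cx']],[0,im['fy'],im['cy']],[0,0,1.]])
    p=cv2.undistortPoints(np.array([[[u,v]]],float),K,np.array(im['D'],float))[0,0]
    T=np.array(im['pose']); return T[:3,3],T[:3,:3]@np.array([p[0],p[1],1.])
def atdepth(im,u,v):
    o,d=ray(im,u,v); w=im['depth'][int(v)-1:int(v)+2,int(u)-1:int(u)+2]; w=w[w>0]
    return o+d*np.median(w) if len(w) else None
def atz(im,u,v,z):
    o,d=ray(im,u,v); return o+d*(z-o[2])/d[2]
def proj(im,P):
    K=np.array([[im['fx'],0,im['cx']],[0,im['fy'],im['cy']],[0,0,1.]]); T=np.linalg.inv(np.array(im['pose']))
    P=np.atleast_2d(P).astype(float); return cv2.projectPoints(P,cv2.Rodrigues(T[:3,:3])[0],T[:3,3],K,np.array(im['D'],float))[0][:,0]
E
python3 - <<'E'
from h import *
a=snap('top','top0'); b=snap('side','side0')
print(manip.grip_point_offset, manip.get_state()); print(a['pose'],b['pose'],a['fx'])
cv2.imwrite('pics/both.png',cv2.resize(np.hstack([a['pixels'],b['pixels']]),(800,300)))
cv2.imwrite('pics/topL.png',cv2.resize(a['pixels'],(800,600)))
cv2.imwrite('pics/sideL.png',cv2.resize(b['pixels'],(800,600)))
E
```

```text
0.0187 {'clock': 0.1, 'qpos': array([ 1.10898775e+00,  2.76526076e-01,  1.50602223e+00,  3.78538157e-05,
        1.36065000e+00, -1.20995551e-01]), 'qd': array([ 0.0013085 , -0.00082951, -0.00241463,  0.00146091,  0.00088188,
        0.00043264]), 'effort': array([ 1.12409049e-03, -4.17699265e+01, -2.46405190e+01, -9.67208257e-05,
        5.82093096e-03, -1.51531088e-05]), 'position': array([0.19197957, 0.54151748, 0.23052317]), 'ee_rot': array([-2.48375468e-04,  1.69586841e-01,  9.85514920e-01, -7.63663671e-04]), 'contact_force': array([-0.19380221,  0.15011358,  0.31072189]), 'moment': array([-0.01809549, -0.08424491, -0.09446255]), 'gripper_force': 0.0, 'width': 0.08546500431086866}
[[-3.24973839e-02 -9.75151112e-01  2.19144313e-01  2.31891131e-01]
 [-9.99471765e-01  3.16331979e-02 -7.45202775e-03  3.45900093e-02]
 [ 3.34617739e-04 -2.19270724e-01 -9.75663998e-01  1.39897040e+00]
 [ 0.00000000e+00  0.00000000e+00  0.00000000e+00  1.00000000e+00]] [[-0.44898838 -0.52236389  0.7249451  -0.256431  ]
 [-0.89337452  0.24693181 -0.37537534  0.43450565]
 [ 0.01707052 -0.81618665 -0.5775361   0.6695118 ]
 [ 0.          0.          0.          1.        ]] 457.4363853982461
```

View pics/topL.png

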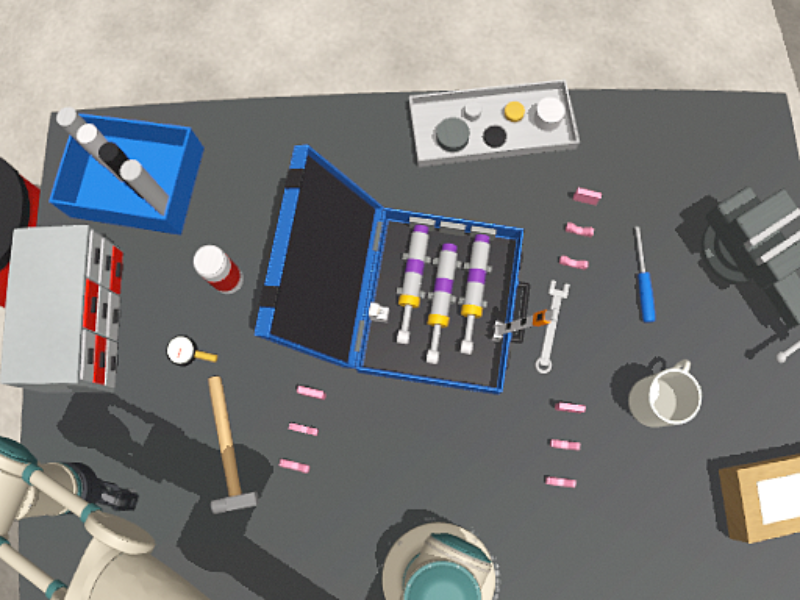

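View pics/sideL.png

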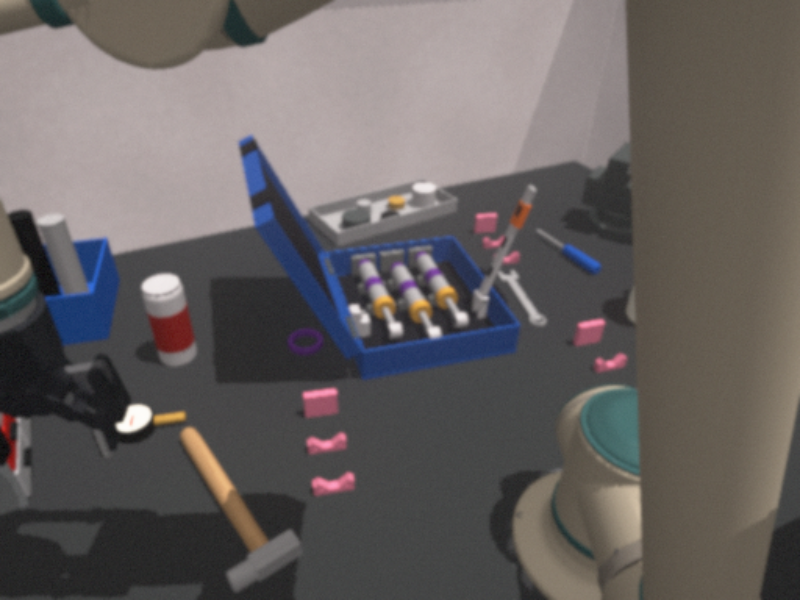

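The top view shows the case at about (440,300). The middle damper's eyelet, at (432,355), sits nearer the robot than those at (403,338) and (467,347), so the middle one has slipped. The keeper is upright at (515,325), the lid leans left, and the pink saddles and stops are decoys. Next I'll take a close crop.

Run:
```python
from h import *
a=load('top0')['pixels'][85:260,160:360]
cv2.imwrite('pics/crop1.png',cv2.resize(a,None,fx=4*.85,fy=4*.85,interpolation=cv2.INTER_CUBIC)); print(a.shape)
```

```text
(175, 200, 3)
```

View pics/crop1.png

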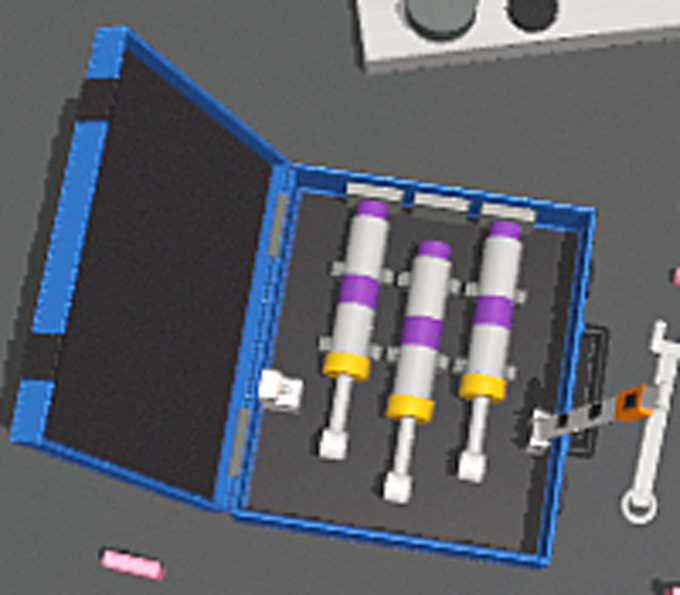

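The crop shows the middle damper (rear cap 432,245; eyelet 397,492) about 28 mm clear of its stop at (440,203). Those at (370,205) and (505,228) touch their stops. The keeper pad is at (632,402), and the rim corners are at (596,209), (548,567) and (232,517). Candidates for damper_a were the left, middle and right dampers, and I choose the middle.

```bash
cat >> h.py <<'E'
C=lambda p:(p[0]/3.4+160-.35,p[1]/3.4+85-.35)
def case():
    return np.load('case.npy')
def c2w(p):
    x,y,t=case(); p=np.asarray(p,float); c,s=np.cos(t),np.sin(t)
    return np.array([x+c*p[0]-s*p[1],y+s*p[0]+c*p[1],p[2]])
E
python3 - <<'E'
from h import *
from scipy.optimize import least_squares
a=load('top0');b=load('side0')
pts=[((596,209),(.1625,-.14)),((548,567),(-.1625,-.14)),((232,517),(-.1625,.14)),((287,163),(.1625,.14))]
W=[atz(a,*C(p),.062)[:2] for p,_ in pts]; L=[l for _,l in pts]
f=lambda q:np.concatenate([np.array([q[0]+np.cos(q[2])*l[0]-np.sin(q[2])*l[1],q[1]+np.sin(q[2])*l[0]+np.cos(q[2])*l[1]])-w for l,w in zip(L,W)])
r=least_squares(f,[.6,0,0]);print(r.x,f(r.x)*1000)
np.save('case.npy',r.x)
x,y,t=r.x; R=np.array([[np.cos(t),-np.sin(t),0],[np.sin(t),np.cos(t),0],[0,0,1]])
tocase=lambda w:R.T@(w-np.array([x,y,0]))
for n,p in dict(cap=(432,248),eye=(397,492),collar=(411,408),pad=(632,402),eyeL=(333,446),eyeR=(471,468),bracket=(540,430),catch=(280,390),lidfree1=(110,30),lidfree2=(25,440),lidfoam=(90,250)).items():
    w=atdepth(a,*C(p)); print(n,(w*1000).round(),(tocase(w)*1000).round())
for n,p in dict(eyeM=(435,333),pad=(522,214),barTip=(530,188),lidtopfar=(245,140),lidnear=(262,208),rimNR=(518,325),rimNL=(362,350)).items():
    w=atdepth(b,p[0]*.64,p[1]*.64); print('side',n,(w*1000).round(),(tocase(w)*1000).round())
E
```

```text
[ 0.53083865 -0.02432083 -0.18386547] [-0.04204356  1.25007876  1.26258266 -1.82850204  0.18099594  2.70425897
 -1.40153505 -2.12583569]
cap [639. -44.  41.] [110.   1.  41.]
eye [417.  -4.  39.] [-116.   -0.   39.]
collar [490. -18.  49.] [-41.  -2.  49.]
pad [ 457. -184.  216.] [ -43. -171.  216.]
eyeL [460.  52.  40.] [-84.  62.  40.]
eyeR [436. -70.  42.] [-85. -62.  42.]
bracket [ 465. -131.   55.] [ -45. -117.   55.]
catch [509.  97.  53.] [-44. 115.  53.]
lidfree1 [741. 210. 309.] [164. 269. 309.]
lidfree2 [425. 268. 312.] [-157.  268.  312.]
lidfoam [574. 227. 283.] [ -4. 255. 283.]
side eyeM [413.  -0.  39.] [-121.    2.   39.]
side pad [ 445. -180.  215.] [ -56. -169.  215.]
side barTip [ 452. -194.  258.] [ -47. -181.  258.]
side lidtopfar [728. 214. 310.] [151. 270. 310.]
side lidnear [460. 263. 312.] [-122.  270.  312.]
side rimNR [ 348. -126.   60.] [-161. -134.   60.]
side rimNL [401. 144.  62.] [-158.  142.   62.]
```

```bash
python3 -m pendant '[{"jaw":-0.15,"tx":7.8,"ty":-54,"az":9},{"jaw":-0.15,"tx":7.8,"ty":-54,"az":9},{"jaw":-0.15,"tx":7.8,"ty":-54,"az":9},{"jaw":-0.15,"tx":7.8,"ty":-54,"az":9},{"jaw":-0.15,"tx":7.8,"ty":-54,"az":9},{"jaw":-0.15,"tx":7.8,"ty":-54,"az":9},{"jaw":-0.15,"tx":7.8,"ty":-54,"az":9},{"jaw":-0.15,"tx":7.8,"ty":-54,"az":9},{"jaw":-0.15,"tx":7.8,"ty":-54,"az":9},{"jaw":-0.15,"tx":7.8,"ty":-54,"az":9}]'
python3 - <<'E'
from h import *
print(c2w([-.076,-.001,.015]), c2w([-.040,-.001,.015]))
E
```

```text
[ 0.45593685 -0.0114088   0.015     ] [ 0.49133004 -0.01799072  0.015     ]invalid input at $[0]: expected keys jaw, tx, ty, tz, ax, ay, az
```

```bash
python3 -m pendant '[{"jaw":-0.15,"tx":7.8,"ty":-54,"tz":0,"ax":0,"ay":0,"az":9},{"jaw":-0.15,"tx":7.8,"ty":-54,"tz":0,"ax":0,"ay":0,"az":9},{"jaw":-0.15,"tx":7.8,"ty":-54,"tz":0,"ax":0,"ay":0,"az":9},{"jaw":-0.15,"tx":7.8,"ty":-54,"tz":0,"ax":0,"ay":0,"az":9},{"jaw":-0.15,"tx":7.8,"ty":-54,"tz":0,"ax":0,"ay":0,"az":9},{"jaw":-0.15,"tx":7.8,"ty":-54,"tz":0,"ax":0,"ay":0,"az":9},{"jaw":-0.15,"tx":7.8,"ty":-54,"tz":0,"ax":0,"ay":0,"az":9},{"jaw":-0.15,"tx":7.8,"ty":-54,"tz":0,"ax":0,"ay":0,"az":9},{"jaw":-0.15,"tx":7.8,"ty":-54,"tz":0,"ax":0,"ay":0,"az":9},{"jaw":-0.15,"tx":7.8,"ty":-54,"tz":0,"ax":0,"ay":0,"az":9}]'
```

```text
clock: 1.35
position: [0.2705, -0.0015, 0.2313]
ee_rot: [0.0, 0.097, 0.995, -0.001]
contact_force: [0.0, 0.6, -0.2]
width: 0.0363
gripper_force: 0.0
```

```bash
python3 -m pendant '[{"jaw":-0.15,"tx":18.5,"ty":-1.0,"tz":-6,"ax":0,"ay":0,"az":0.5},{"jaw":-0.15,"tx":18.5,"ty":-1.0,"tz":-6,"ax":0,"ay":0,"az":0.5},{"jaw":-0.15,"tx":18.5,"ty":-1.0,"tz":-6,"ax":0,"ay":0,"az":0.5},{"jaw":-0.15,"tx":18.5,"ty":-1.0,"tz":-6,"ax":0,"ay":0,"az":0.5},{"jaw":-0.15,"tx":18.5,"ty":-1.0,"tz":-6,"ax":0,"ay":0,"az":0.5}]'
python3 - <<'E'
from h import *
w=snap('wrist','w0'); snap('side','s1')
P=[c2w([-.076,0,.030]),c2w([-.050,0,.036]),c2w([-.098,0,.036])]
print(proj(w,P)); im=w['pixels'].copy()
for p in proj(w,P): cv2.circle(im,tuple(int(i) for i in p),3,(0,255,0),1)
cv2.imwrite('pics/w0v.png',im)
E
```

```text
clock: 1.98
position: [0.4543, -0.0066, 0.1705]
ee_rot: [-0.002, 0.086, 0.996, 0.0]
contact_force: [0.2, -0.6, -0.1]
width: 0.0363
gripper_force: 0.0
[[254.86912517 183.47892882]
 [254.63943123 208.00257506]
 [254.93047865 164.6974529 ]]
```

View pics/w0v.png

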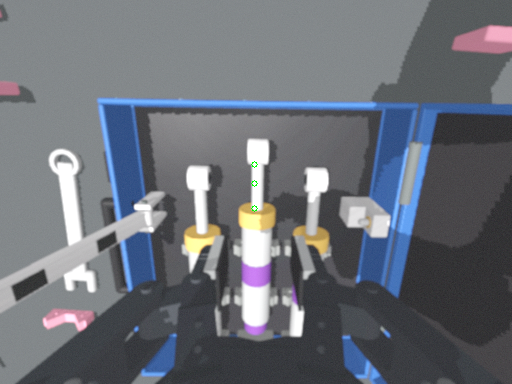

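Wrist view: the bare rod is centred at (257,185), between the collar edge at (257,208) and the eyelet at (258,160). This matches the prediction, so I'm descending.

```bash
python3 -m pendant '[{"jaw":-0.15,"tx":0,"ty":0,"tz":-6,"ax":0,"ay":0,"az":0},{"jaw":-0.15,"tx":0,"ty":0,"tz":-10,"ax":0,"ay":0,"az":0},{"jaw":-0.15,"tx":0,"ty":0,"tz":-13,"ax":0,"ay":0,"az":0},{"jaw":-0.15,"tx":0,"ty":0,"tz":-15.3,"ax":0,"ay":0,"az":0},{"jaw":-0.15,"tx":0,"ty":0,"tz":-15.3,"ax":0,"ay":0,"az":0}]'
```

```text
clock: 2.7
position: [0.4529, -0.0075, 0.0182]
ee_rot: [-0.001, 0.087, 0.996, 0.0]
contact_force: [0.0, 0.6, 0.1]
width: 0.0363
gripper_force: 0.0
```

```bash
python3 -m pendant '[{"jaw":-0.45,"tx":0,"ty":-0.35,"tz":0,"ax":0,"ay":0,"az":0},{"jaw":-0.45,"tx":0.5,"ty":-0.44,"tz":0,"ax":0,"ay":0,"az":0},{"jaw":-0.45,"tx":1.0,"ty":-0.53,"tz":0,"ax":0,"ay":0,"az":0},{"jaw":-0.45,"tx":1.5,"ty":-0.63,"tz":0,"ax":0,"ay":0,"az":0},{"jaw":-0.45,"tx":2.0,"ty":-0.72,"tz":0,"ax":0,"ay":0,"az":0},{"jaw":-0.45,"tx":2.5,"ty":-0.82,"tz":0,"ax":0,"ay":0,"az":0},{"jaw":-0.45,"tx":3.0,"ty":-0.9,"tz":0,"ax":0,"ay":0,"az":0},{"jaw":-0.45,"tx":3.5,"ty":-1.0,"tz":0,"ax":0,"ay":0,"az":0},{"jaw":-0.45,"tx":4.0,"ty":-1.1,"tz":0,"ax":0,"ay":0,"az":0}]'
```

```text
clock: 3.82
position: [0.4934, -0.0188, 0.0176]
ee_rot: [-0.002, 0.087, 0.996, 0.0]
contact_force: [-4.3, -0.8, 0.1]
width: 0.0235
gripper_force: 1.7
```

Contact sliding at about 4 N, so I keep pushing in small steps.

```bash
for i in 1; do python3 -m pendant '[{"jaw":-0.45,"tx":0.3,"ty":-0.05,"tz":0,"ax":0,"ay":0,"az":0},{"jaw":-0.45,"tx":0.6,"ty":-0.1,"tz":0,"ax":0,"ay":0,"az":0},{"jaw":-0.45,"tx":0.8,"ty":-0.15,"tz":0,"ax":0,"ay":0,"az":0}]'; done; python3 -m pendant '[{"jaw":-0.45,"tx":0.2,"ty":-0.04,"tz":0,"ax":0,"ay":0,"az":0},{"jaw":-0.45,"tx":0.2,"ty":-0.04,"tz":0,"ax":0,"ay":0,"az":0}]'
```

```text
clock: 4.2
position: [0.503, -0.0204, 0.0182]
ee_rot: [-0.0, 0.087, 0.996, 0.0]
contact_force: [-5.4, 0.7, 0.6]
width: 0.0236
gripper_force: 2.1
clock: 4.45
position: [0.503, -0.0205, 0.0182]
ee_rot: [-0.002, 0.087, 0.996, 0.0]
contact_force: [-7.2, 0.3, 2.1]
width: 0.0237
gripper_force: 3.3
```

```bash
python3 -m pendant '[{"jaw":-0.45,"tx":0.3,"ty":-0.05,"tz":0,"ax":0,"ay":0,"az":0},{"jaw":-0.45,"tx":0.5,"ty":-0.09,"tz":0,"ax":0,"ay":0,"az":0},{"jaw":-0.45,"tx":0.5,"ty":-0.09,"tz":0,"ax":0,"ay":0,"az":0}]'
```

```text
clock: 4.82
position: [0.5029, -0.0205, 0.018]
ee_rot: [-0.007, 0.087, 0.996, 0.001]
contact_force: [-14.7, 1.1, 12.3]
width: 0.0234
gripper_force: 7.6
```

```bash
python3 -m pendant '[{"jaw":-0.45,"tx":-1,"ty":0.2,"tz":0,"ax":0,"ay":0,"az":0},{"jaw":-0.35,"tx":-2.5,"ty":0.4,"tz":0,"ax":0,"ay":0,"az":0},{"jaw":-0.35,"tx":-2.5,"ty":0.4,"tz":6,"ax":0,"ay":0,"az":0},{"jaw":-0.35,"tx":-2.5,"ty":0.4,"tz":12,"ax":0,"ay":0,"az":0},{"jaw":-0.35,"tx":-8,"ty":0.4,"tz":16,"ax":0,"ay":0,"az":0},{"jaw":-0.35,"tx":-14,"ty":0.4,"tz":17,"ax":0,"ay":0,"az":0},{"jaw":-1,"tx":-20,"ty":0.4,"tz":17,"ax":0,"ay":0,"az":0},{"jaw":-1,"tx":-23,"ty":0.4,"tz":17,"ax":0,"ay":0,"az":0},{"jaw":-1,"tx":-23,"ty":0.4,"tz":17,"ax":0,"ay":0,"az":0}]'
python3 - <<'E'
from h import *
a=snap('top','top1')
cv2.imwrite('pics/crop2.png',cv2.resize(a['pixels'][85:260,160:360],None,fx=3.4,fy=3.4,interpolation=cv2.INTER_CUBIC))
E
```

```text
clock: 5.95
position: [0.2785, -0.0175, 0.1885]
ee_rot: [0.001, 0.088, 0.996, -0.0]
contact_force: [1.4, 0.3, 0.0]
width: 0.0001
gripper_force: 0.0
```

View pics/crop2.png

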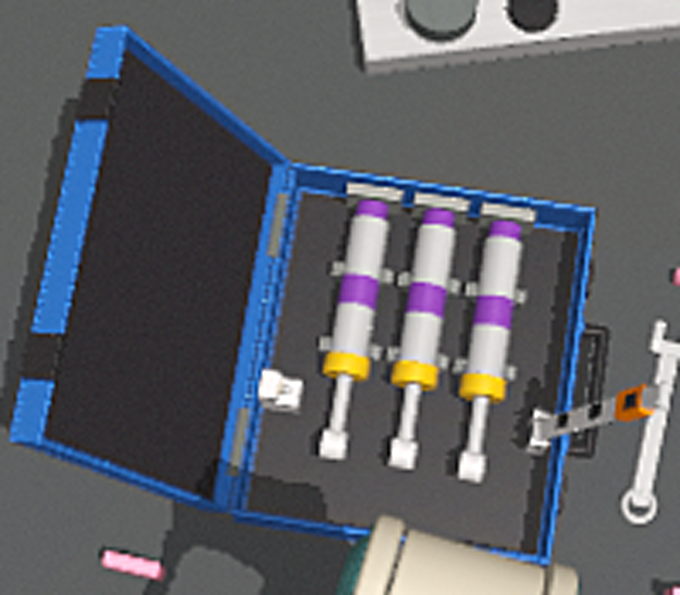

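The middle damper's cap at (437,215) is now against its stop, level with its neighbours. Next is the keeper: I'll push its outer side with the closed fingers.

```bash
python3 -m pendant '[{"jaw":-1,"tx":-1,"ty":-6,"tz":4,"ax":0,"ay":0,"az":0},{"jaw":-1,"tx":-1,"ty":-12,"tz":6,"ax":0,"ay":0,"az":0},{"jaw":-1,"tx":0,"ty":-18,"tz":6,"ax":0,"ay":0,"az":0},{"jaw":-1,"tx":3,"ty":-24,"tz":6,"ax":0,"ay":0,"az":0},{"jaw":-1,"tx":8,"ty":-25,"tz":6,"ax":0,"ay":0,"az":0},{"jaw":-1,"tx":13,"ty":-25,"tz":6,"ax":0,"ay":0,"az":0},{"jaw":-1,"tx":16.3,"ty":-25,"tz":6,"ax":0,"ay":0,"az":0},{"jaw":-1,"tx":16.3,"ty":-25,"tz":6,"ax":0,"ay":0,"az":0},{"jaw":-1,"tx":16.3,"ty":-25,"tz":6,"ax":0,"ay":0,"az":0}]'
cat > kp.py <<'E'
from h import *
import sys
r=float(sys.argv[1]); p0=np.array(manip.get_state()['position'])
for th in map(float,sys.argv[2:]):
    p=c2w([-.044,-.118+r*np.cos(th)-.0075*np.sin(th)-.0145,.044+r*np.sin(th)+.0075*np.cos(th)])
    print(th,((p-p0)*100).round(1))
E
python3 kp.py .19 1.95 1.8 1.65 1.5 1.35 1.2 1.05 .9
```

```text
clock: 7.12
position: [0.4436, -0.2681, 0.2477]
ee_rot: [-0.0, 0.087, 0.996, 0.0]
contact_force: [-0.5, -0.1, -0.4]
width: 0.0001
gripper_force: 0.0
1.95 [ 0.6  4.6 -3. ]
1.8 [ 1.1  7.2 -2. ]
1.65 [ 1.6  9.9 -1.5]
1.5 [ 2.1 12.7 -1.4]
1.35 [ 2.6 15.5 -1.7]
1.2 [ 3.1 18.2 -2.4]
1.05 [ 3.6 20.8 -3.5]
0.9 [ 4.  23.2 -5. ]
```

```bash
python3 -m pendant '[{"jaw":-1,"tx":0.5,"ty":2,"tz":-3,"ax":0,"ay":0,"az":0},{"jaw":-1,"tx":0.6,"ty":4.6,"tz":-3,"ax":0,"ay":0,"az":0},{"jaw":-1,"tx":1.1,"ty":7.2,"tz":-2,"ax":0,"ay":0,"az":0},{"jaw":-1,"tx":1.6,"ty":9.9,"tz":-1.5,"ax":0,"ay":0,"az":0},{"jaw":-1,"tx":2.1,"ty":12.7,"tz":-1.4,"ax":0,"ay":0,"az":0},{"jaw":-1,"tx":2.6,"ty":15.5,"tz":-1.7,"ax":0,"ay":0,"az":0}]'
python3 kp.py .19  1.35 1.2 1.05 .9 .75 .6 .5 .4 .3
python3 - <<'E'
from h import *
a=snap('top','top2');b=snap('side','side2')
cv2.imwrite('pics/v2.png',np.hstack([cv2.resize(a['pixels'][85:260,160:360],(400,350)),cv2.resize(b['pixels'][60:260,130:400],(400,350))]))
E
```

```text
clock: 7.88
position: [0.4693, -0.113, 0.2325]
ee_rot: [0.002, 0.088, 0.996, -0.001]
contact_force: [0.5, -1.2, 1.4]
width: 0.0001
gripper_force: 0.5
1.35 [ 0.   0.  -0.1]
1.2 [ 0.5  2.7 -0.9]
1.05 [ 1.   5.3 -2. ]
0.9 [ 1.5  7.7 -3.5]
0.75 [ 1.9  9.8 -5.4]
0.6 [ 2.2 11.6 -7.5]
0.5 [ 2.4 12.7 -9.1]
0.4 [  2.6  13.6 -10.8]
0.3 [  2.7  14.3 -12.5]
```

View pics/v2.png

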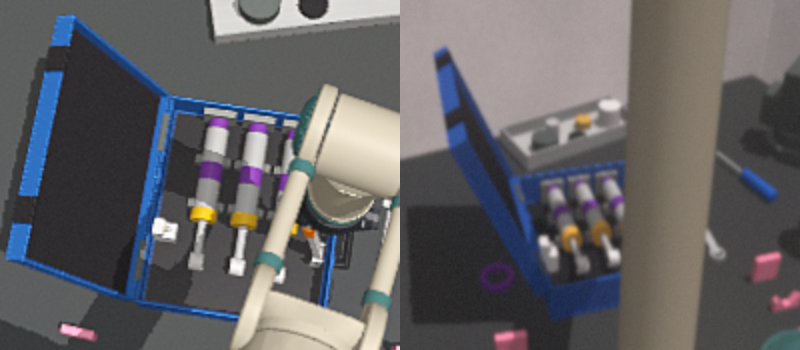

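The keeper, with its orange pad at (308,233), is being pushed inward past upright by the fingers. The 1.2 N contact force fits its hinge friction.

```bash
python3 -m pendant '[{"jaw":-1,"tx":0.5,"ty":2.7,"tz":-0.9,"ax":0,"ay":0,"az":0},{"jaw":-1,"tx":1.0,"ty":5.3,"tz":-2.0,"ax":0,"ay":0,"az":0},{"jaw":-1,"tx":1.5,"ty":7.7,"tz":-3.5,"ax":0,"ay":0,"az":0},{"jaw":-1,"tx":1.9,"ty":9.8,"tz":-5.4,"ax":0,"ay":0,"az":0},{"jaw":-1,"tx":2.2,"ty":11.6,"tz":-7.5,"ax":0,"ay":0,"az":0},{"jaw":-1,"tx":2.4,"ty":12.7,"tz":-9.1,"ax":0,"ay":0,"az":0},{"jaw":-1,"tx":2.6,"ty":13.6,"tz":-10.8,"ax":0,"ay":0,"az":0},{"jaw":-1,"tx":2.7,"ty":14.3,"tz":-12.5,"ax":0,"ay":0,"az":0}]'
python3 kp.py .19 .3 .2 .1 .05 0
```

```text
clock: 8.98
position: [0.4964, 0.0292, 0.1061]
ee_rot: [0.001, 0.088, 0.996, -0.0]
contact_force: [-0.7, -0.6, 0.3]
width: 0.0004
gripper_force: 0.2
0.3 [-0.   0.1  0.1]
0.2 [ 0.1  0.6 -1.7]
0.1 [ 0.1  0.9 -3.6]
0.05 [ 0.2  1.  -4.5]
0.0 [ 0.2  1.1 -5.5]
```

```bash
python3 -m pendant '[{"jaw":-1,"tx":0.1,"ty":0.6,"tz":-1.7,"ax":0,"ay":0,"az":0},{"jaw":-1,"tx":0.1,"ty":0.9,"tz":-3.4,"ax":0,"ay":0,"az":0},{"jaw":-1,"tx":0.2,"ty":1.0,"tz":-4.4,"ax":0,"ay":0,"az":0},{"jaw":-1,"tx":0.2,"ty":1.0,"tz":-4.8,"ax":0,"ay":0,"az":0}]'
```

```text
clock: 9.48
position: [0.4979, 0.0394, 0.0599]
ee_rot: [-0.0, 0.088, 0.996, -0.0]
contact_force: [-5.7, 0.5, 20.5]
width: -0.0005
gripper_force: 9.9
```

```bash
python3 -m pendant '[{"jaw":-1,"tx":0,"ty":0,"tz":-0.4,"ax":0,"ay":0,"az":0},{"jaw":-1,"tx":0,"ty":0,"tz":-0.7,"ax":0,"ay":0,"az":0},{"jaw":-1,"tx":0,"ty":0,"tz":-0.7,"ax":0,"ay":0,"az":0}]'
```

```text
clock: 9.85
position: [0.4983, 0.0395, 0.0515]
ee_rot: [0.0, 0.088, 0.996, -0.0]
contact_force: [-0.7, 0.4, 2.0]
width: 0.0001
gripper_force: 1.1
```

```bash
python3 -m pendant '[{"jaw":-1,"tx":0,"ty":0,"tz":-0.3,"ax":0,"ay":0,"az":0},{"jaw":-1,"tx":0,"ty":0,"tz":-0.3,"ax":0,"ay":0,"az":0}]'; python3 -m pendant '[{"jaw":-1,"tx":0,"ty":0,"tz":2,"ax":0,"ay":0,"az":0},{"jaw":-1,"tx":0,"ty":0,"tz":7,"ax":0,"ay":0,"az":0},{"jaw":-1,"tx":-4,"ty":-1,"tz":13,"ax":0,"ay":0,"az":0},{"jaw":-1,"tx":-10,"ty":-1,"tz":14,"ax":0,"ay":0,"az":0},{"jaw":-1,"tx":-16,"ty":-1,"tz":14,"ax":0,"ay":0,"az":0},{"jaw":-1,"tx":-20,"ty":-1,"tz":14,"ax":0,"ay":0,"az":0},{"jaw":-1,"tx":-20,"ty":-1,"tz":14,"ax":0,"ay":0,"az":0}]'
python3 - <<'E'
from h import *
a=snap('top','top3');b=snap('side','side3')
cv2.imwrite('pics/v3.png',np.hstack([cv2.resize(a['pixels'][85:260,160:360],(400,350)),cv2.resize(b['pixels'][60:260,130:400],(400,350))]))
P=np.array([c2w([-.044,-.118+y,z]) for y,z in((.06,.049),(.10,.049),(.14,.049),(.17,.0515),(.205,.049),(.22,.049))])
for p,q in zip(P,proj(a,P)): w=atdepth(a,*q); print(q.round(),(w*1000).round(1),(p*1000).round(1))
E
```

```text
clock: 10.1
position: [0.4985, 0.0395, 0.0512]
ee_rot: [0.001, 0.087, 0.996, -0.0]
contact_force: [-5.5, -0.0, 24.3]
width: 0.0003
gripper_force: 12.0
clock: 10.98
position: [0.2951, 0.0303, 0.1881]
ee_rot: [-0.0, 0.088, 0.996, -0.0]
contact_force: [0.7, -0.2, -0.4]
width: 0.0003
gripper_force: 0.0
[299. 208.] [477.1 -73.4  48.3] [477.  -73.3  49. ]
[286. 206.] [484.3 -34.   49. ] [484.3 -34.   49. ]
[273. 204.] [491.7   5.3  48.7] [491.6   5.4  49. ]
[263. 203.] [497.2  34.8  50.7] [497.1  34.8  51.5]
[251. 201.] [503.6  69.3  48.4] [503.5  69.3  49. ]
[246. 200.] [505.8  83.9  51. ] [506.2  84.   49. ]
```

View pics/v3.png

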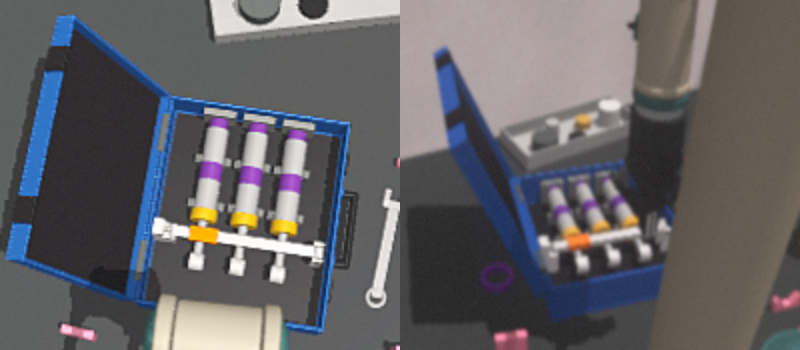

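Keeper bar level in its catch at (165,230)–(315,250) with the pad at (203,235). Depth along the bar agrees with level to about 0.5 mm. Next is the lid; the measured outer free edge gives an angle of about 1.95 rad.

```bash
cat > lp.py <<'E'
from h import *
import sys
r=float(sys.argv[1]); p0=np.array(manip.get_state()['position'])
for th in map(float,sys.argv[2:]):
    p=c2w([-.04,.14-r*np.cos(th)+.028*np.sin(th)+.0145,.0625+r*np.sin(th)+.028*np.cos(th)])
    print(th,((p-p0)*100).round(1),(p*1000).round())
E
python3 lp.py .25 2.1 1.95
python3 - <<'E'
from h import *
a=load('top0')
for p in ((210,262),(60,240),(100,240),(70,118),(290,162)): print(p,(atdepth(a,p[0]*.64,p[1]*.64)*1000).round())
E
```

```text
2.1 [24.8 25.3  7.5] [547. 283. 264.]
1.95 [24.2 22.2  9.6] [541. 251. 284.]
(210, 262) [591. 400. 151.]
(60, 240) [641. 692. 169.]
(100, 240) [654. 634. 118.]
(70, 118) [870. 674. 218.]
(290, 162) [848. 280.   2.]
```

```bash
python3 -m pendant '[{"jaw":-1,"tx":-1.5,"ty":6,"tz":3,"ax":0,"ay":0,"az":0},{"jaw":-1,"tx":-1.5,"ty":12,"tz":6,"ax":0,"ay":0,"az":0},{"jaw":-1,"tx":-1.5,"ty":17.5,"tz":8.5,"ax":0,"ay":0,"az":0},{"jaw":-1,"tx":-1.5,"ty":23,"tz":11,"ax":0,"ay":0,"az":0},{"jaw":-1,"tx":-1.5,"ty":29,"tz":11,"ax":0,"ay":0,"az":0},{"jaw":-1,"tx":4,"ty":32,"tz":11,"ax":0,"ay":0,"az":0},{"jaw":-1,"tx":10,"ty":33,"tz":11,"ax":0,"ay":0,"az":0},{"jaw":-1,"tx":16,"ty":33,"tz":11,"ax":0,"ay":0,"az":0},{"jaw":-1,"tx":22,"ty":32,"tz":11,"ax":0,"ay":0,"az":0},{"jaw":-1,"tx":25.8,"ty":31,"tz":11,"ax":0,"ay":0,"az":0}]'
python3 -m pendant '[{"jaw":-1,"tx":0,"ty":0,"tz":0,"ax":0,"ay":0,"az":0}]'
python3 lp.py .25 2.1 1.95 1.85 1.75 1.65 1.55 1.45 1.35 1.25 1.15
```

```text
clock: 12.32
position: [0.5609, 0.3406, 0.2961]
ee_rot: [0.0, 0.088, 0.996, -0.0]
contact_force: [0.2, 0.6, 0.2]
width: -0.0003
gripper_force: 0.0
clock: 12.45
position: [0.5608, 0.3398, 0.2955]
ee_rot: [-0.0, 0.089, 0.996, -0.001]
contact_force: [-0.9, 0.2, -0.3]
width: 0.0002
gripper_force: 0.0
2.1 [-1.4 -5.7 -3.1] [547. 283. 264.]
1.95 [-1.9 -8.8 -1.1] [541. 251. 284.]
1.85 [ -2.4 -11.1  -0. ] [537. 229. 295.]
1.75 [ -2.8 -13.4   0.8] [533. 206. 304.]
1.65 [ -3.2 -15.8   1.4] [528. 182. 310.]
1.55 [ -3.7 -18.2   1.8] [524. 157. 313.]
1.45 [ -4.1 -20.7   1.9] [519. 133. 314.]
1.35 [ -4.6 -23.2   1.7] [515. 108. 313.]
1.25 [ -5.1 -25.6   1.3] [510.  84. 309.]
1.15 [ -5.5 -28.    0.7] [506.  60. 302.]
```

```bash
python3 -m pendant '[{"jaw":-1,"tx":-1,"ty":-3,"tz":-2,"ax":0,"ay":0,"az":0},{"jaw":-1,"tx":-1.4,"ty":-5.7,"tz":-2.2,"ax":0,"ay":0,"az":0},{"jaw":-1,"tx":-1.9,"ty":-8.8,"tz":-1.1,"ax":0,"ay":0,"az":0},{"jaw":-1,"tx":-2.4,"ty":-11.1,"tz":0,"ax":0,"ay":0,"az":0},{"jaw":-1,"tx":-2.8,"ty":-13.4,"tz":0.8,"ax":0,"ay":0,"az":0},{"jaw":-1,"tx":-3.2,"ty":-15.8,"tz":1.4,"ax":0,"ay":0,"az":0},{"jaw":-1,"tx":-3.7,"ty":-18.2,"tz":1.8,"ax":0,"ay":0,"az":0},{"jaw":-1,"tx":-4.1,"ty":-20.7,"tz":1.9,"ax":0,"ay":0,"az":0},{"jaw":-1,"tx":-4.6,"ty":-23.2,"tz":1.7,"ax":0,"ay":0,"az":0}]'
python3 lp.py .25 1.25 1.15 1.05 .95 .85 .75 .65 .55 .45 .35
python3 - <<'E'
from h import *
a=snap('top','top4')
cv2.imwrite('pics/v4.png',cv2.resize(a['pixels'][85:260,160:360],(600,525)))
E
```

```text
clock: 13.58
position: [0.5101, 0.1076, 0.3159]
ee_rot: [0.0, 0.087, 0.996, 0.001]
contact_force: [0.0, 2.8, 0.8]
width: -0.0001
gripper_force: 1.4
1.25 [ 0.  -2.4 -0.7] [510.  84. 309.]
1.15 [-0.4 -4.8 -1.4] [506.  60. 302.]
1.05 [-0.9 -7.1 -2.3] [501.  36. 293.]
0.95 [-1.3 -9.3 -3.4] [497.  14. 282.]
0.85 [ -1.7 -11.4  -4.7] [493.  -7. 269.]
0.75 [ -2.  -13.4  -6.3] [490. -26. 253.]
0.65 [ -2.4 -15.2  -8. ] [486. -44. 236.]
0.55 [ -2.7 -16.8  -9.9] [483. -60. 217.]
0.45 [ -2.9 -18.2 -11.9] [481. -74. 196.]
0.35 [ -3.1 -19.4 -14.1] [479. -87. 175.]
```

View pics/v4.png

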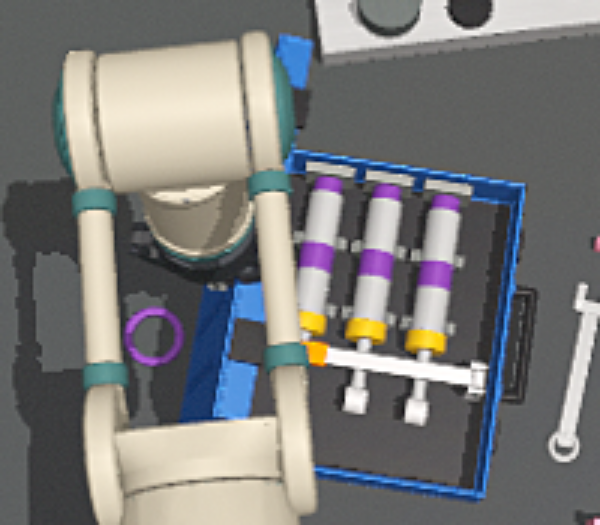

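The lid has swung past upright: its free edge shows at (235,340), ahead of the tool. Contact is about 3 N, so I continue.

```bash
python3 -m pendant '[{"jaw":-1,"tx":0,"ty":-2.4,"tz":-0.7,"ax":0,"ay":0,"az":0},{"jaw":-1,"tx":-0.4,"ty":-4.8,"tz":-1.4,"ax":0,"ay":0,"az":0},{"jaw":-1,"tx":-0.9,"ty":-7.1,"tz":-2.3,"ax":0,"ay":0,"az":0},{"jaw":-1,"tx":-1.3,"ty":-9.3,"tz":-3.4,"ax":0,"ay":0,"az":0},{"jaw":-1,"tx":-1.7,"ty":-11.4,"tz":-4.7,"ax":0,"ay":0,"az":0},{"jaw":-1,"tx":-2,"ty":-13.4,"tz":-6.3,"ax":0,"ay":0,"az":0},{"jaw":-1,"tx":-2.4,"ty":-15.2,"tz":-8,"ax":0,"ay":0,"az":0},{"jaw":-1,"tx":-2.7,"ty":-16.8,"tz":-9.9,"ax":0,"ay":0,"az":0},{"jaw":-1,"tx":-2.9,"ty":-18.2,"tz":-11.9,"ax":0,"ay":0,"az":0},{"jaw":-1,"tx":-3.1,"ty":-19.2,"tz":-13.7,"ax":0,"ay":0,"az":0}]'
python3 lp.py .25 .3 .25 .2 .15 .1 .05 0
```

```text
clock: 14.88
position: [0.4795, -0.0853, 0.1782]
ee_rot: [0.0, 0.087, 0.996, -0.001]
contact_force: [0.8, -0.5, 2.3]
width: -0.0003
gripper_force: 0.6
0.3 [-0.2 -0.6 -1.5] [478. -92. 163.]
0.25 [-0.3 -1.1 -2.7] [477. -96. 151.]
0.2 [-0.4 -1.5 -3.9] [ 476. -101.  140.]
0.15 [-0.4 -1.9 -5.1] [ 475. -104.  128.]
0.1 [-0.5 -2.2 -6.3] [ 475. -107.  115.]
0.05 [-0.5 -2.4 -7.5] [ 474. -109.  103.]
0.0 [-0.5 -2.6 -8.8] [ 474. -111.   90.]
```

```bash
python3 -m pendant '[{"jaw":-1,"tx":-0.2,"ty":-0.6,"tz":-1.5,"ax":0,"ay":0,"az":0},{"jaw":-1,"tx":-0.3,"ty":-1.1,"tz":-2.7,"ax":0,"ay":0,"az":0},{"jaw":-1,"tx":-0.4,"ty":-1.5,"tz":-3.9,"ax":0,"ay":0,"az":0},{"jaw":-1,"tx":-0.4,"ty":-1.9,"tz":-5.1,"ax":0,"ay":0,"az":0},{"jaw":-1,"tx":-0.5,"ty":-2.2,"tz":-6.1,"ax":0,"ay":0,"az":0},{"jaw":-1,"tx":-0.5,"ty":-2.4,"tz":-6.9,"ax":0,"ay":0,"az":0},{"jaw":-1,"tx":-0.5,"ty":-2.5,"tz":-7.6,"ax":0,"ay":0,"az":0},{"jaw":-1,"tx":-0.5,"ty":-2.5,"tz":-8.3,"ax":0,"ay":0,"az":0},{"jaw":-1,"tx":-0.5,"ty":-2.5,"tz":-8.8,"ax":0,"ay":0,"az":0},{"jaw":-1,"tx":-0.5,"ty":-2.5,"tz":-9.0,"ax":0,"ay":0,"az":0}]'
```

```text
clock: 16.12
position: [0.4745, -0.109, 0.0902]
ee_rot: [0.0, 0.087, 0.996, -0.0]
contact_force: [-7.1, 1.3, 26.3]
width: 0.0001
gripper_force: 13.1
```

The lid is seated at z 90 mm. I retreat and check.

```bash
python3 -m pendant '[{"jaw":-1,"tx":0,"ty":0,"tz":3,"ax":0,"ay":0,"az":0},{"jaw":-1,"tx":-3,"ty":0,"tz":9,"ax":0,"ay":0,"az":0},{"jaw":-1,"tx":-9,"ty":0,"tz":12,"ax":0,"ay":0,"az":0},{"jaw":-1,"tx":-15,"ty":0,"tz":12,"ax":0,"ay":0,"az":0},{"jaw":-1,"tx":-19,"ty":0,"tz":12,"ax":0,"ay":0,"az":0},{"jaw":-1,"tx":-19,"ty":0,"tz":12,"ax":0,"ay":0,"az":0}]'
python3 - <<'E'
from h import *
a=snap('top','top5'); cv2.imwrite('pics/v5.png',cv2.resize(a['pixels'],(800,600)))
P=np.array([c2w([x,y,.0905]) for y in (.12,0,-.13) for x in(0.05,.14)])
for p,q in zip(P,proj(a,P)): print((p*1000).round(),(atdepth(a,*q)*1000).round(1))
E
```

```text
clock: 16.88
position: [0.2815, -0.1079, 0.2082]
ee_rot: [0.0, 0.089, 0.996, -0.0]
contact_force: [0.9, 0.5, 0.5]
width: 0.0004
gripper_force: 0.0
[602.  85.  90.] [602.1  84.5  89.8]
[690.  68.  90.] [690.7  68.1  89.8]
[580. -33.  90.] [580.  -33.5  90.3]
[668. -50.  90.] [669.  -50.   88.9]
[ 556. -161.   90.] [ 556.6 -161.5   89.2]
[ 645. -178.   90.] [ 644.8 -177.8   90.3]
```

View pics/v5.png

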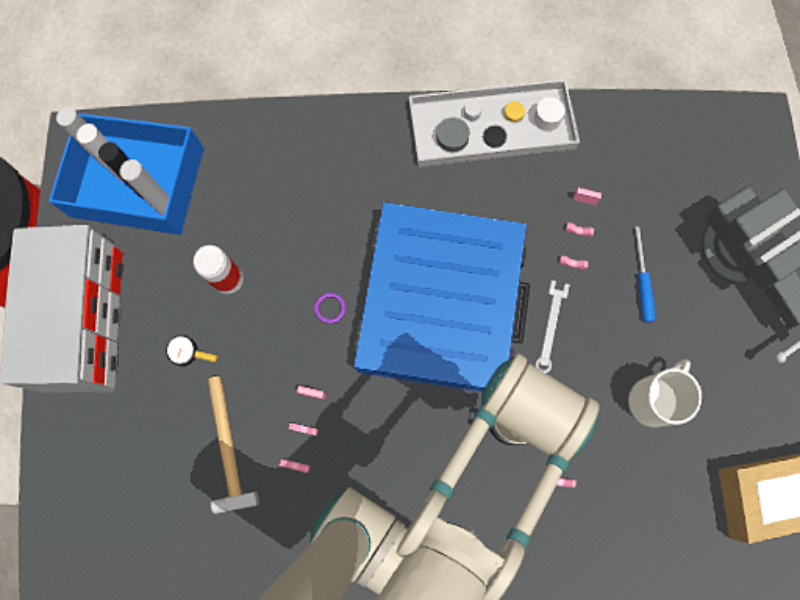

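The lid is shut flat (blue panel 360–525, 205–388, at z 90 mm), the other things have not moved, and the robot is clear.

```bash
python3 -c "
from rig import manip
print(manip.sign_off())"
```

```text
the job is handed in; nothing more can be done
None
```

I pushed the middle damper home against its stop, snapped the keeper bar into its catch, closed the lid gently, left the rest of the bench untouched and handed the job in at about 17 s; no verdict came back.

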